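# Draw out the telescoping wash brush and hold it

### The job

The telescoping wash brush is clamped to the ledge by its handle: pinch the grip collar so that its side button is squeezed in, and pull the brush straight out, through the click of the first stop, until it comes up hard against the second stop. A spring draws it back in, so keep hold so that I can rinse the inner tube: the program finishes still gripping the collar, button squeezed in, with the brush at full length. Leave the basin, bowl and nail brush where they are.

Things in the scene. Friction and masses are not known exactly. Their poses are not given: they have to be found in the camera images.
- pole: the clamped telescoping brush; this frame is its fixed part: a level aluminium sleeve (34 mm thick, 250 mm long, axis 80 mm above the ledge) in two wooden clamp blocks (56 mm wide, 104 mm high, centred 65 and 200 mm behind the sleeve's mouth) screwed to the ledge; it cannot move. Origin on the ledge straight below the mouth; +x is level, along the sleeve out of the mouth (the way to pull), +y the side on which the button sits, z up
- mouth (a point): centre of the sleeve's open end, on the telescope's axis; same axes as the pole. A grey ring 42 mm thick and 14 mm long surrounds it
- collar (a point): centre of the grey grip collar on the sliding part: a block 50 mm long (along x), 34 mm wide (y), 36 mm high (z), on the telescope's axis, 45 mm in front of the mouth when pushed in; same axes as the pole. Beyond it lie a thin neck and the wooden brush head (85 x 50 mm, 20 mm thick with 25 mm bristles below; it begins 60 mm beyond the collar's centre). Between mouth and collar the steel inner tube (22 mm thick) shows
- wand (a joint): how far the brush is drawn out, m: 0 pushed in (the start), 0.120 at the second stop, which is solid. A spring pulls it back in with 3 N (in) to 5.5 N (out). The first stop is a click half-way, at about 0.055: it needs up to about 10 N more than the spring (felt briefly as 15 to 22 N in all at 30 mm/s) and then gives way within 10 mm
- button (a joint): how far the button is squeezed in, m: 0 out, 0.006 flush with the collar's side; 3 N to start, 6 N when flush. Out, its hidden hook locks the brush when pushed in and again at the first stop; squeezed in more than 0.004 the brush is free to slide
- button_face (a point): centre of the round button's outer face: a black nub 14 mm across that stands 6 mm out of the middle of the collar's +y side. A gripper closed across the collar at its centre, level with the axis, pushes the nub flush with one pad and then grips the collar
- basin: bystander: orange plastic basin upside down, 336 mm across, 120 mm high; origin at the centre of its underside
- bowl: bystander: stainless steel bowl 190 mm across, 70 mm high; origin at the centre of its underside
- nail_brush: bystander: red-handled nail brush, 95 x 38 mm, 51 mm high; origin at the centre of its underside

How it is judged:
On the way, in this order (a step that is already met when the one before it is completed fails the run):
1. the button is squeezed in (more than 4 mm) (value of joint button above 0.004 m), for 0.1 s.
2. the brush is drawn out past the first stop, button squeezed in (value of joint wand above 0.07 m and value of joint button above 0.004 m), for 0.1 s.
At the end, for the whole second after the job is handed in: the brush is drawn out to the second stop (within 4 mm of 120 mm) and still there, the gripper's fingers still hold it (over 2 N) with the button squeezed in by more than 4 mm, and no bystander has moved 30 mm (value of joint wand above 0.116 m and velocity of joint wand between -0.01 and 0.01 m/s and value of joint button above 0.004 m and contact force between the fingers and pole above 2 N and distance of each of basin, bowl, nail_brush from where it was at the start of the episode below 0.03 m); the arm keeps its last pose, push and grip.
It fails at once if the basin is pushed more than 30 mm (distance of basin from where it was at the start of the episode above 0.03 m).
It fails at once if the bowl is pushed more than 30 mm (distance of bowl from where it was at the start of the episode above 0.03 m).
It fails at once if the nail brush is pushed more than 30 mm (distance of nail_brush from where it was at the start of the episode above 0.03 m).
It also fails if it takes over 35 s, if anything falls off the work surface, if the arm or the gripper's body presses on something with over 40 N, if the wrist force passes 120 N, or if a joint passes its speed limit or range.

### The arm

A 7-joint arm with a two-finger parallel gripper is mounted at the origin on the work surface. World frame = base frame: x ahead of the robot, y to its left, z up, the work surface at z = 0. Lengths are in m, angles in rad, forces in N, time in s.
With the tool pointing down it reaches from about 0.425 to 0.825 m from the base axis. Payload 3.6 kg.
Tool frame: the origin (TCP) lies at the very end of the fingers, on their centre line; the grasp point (between the pads) lies 19 mm behind it; z points along the fingers, y is the direction in which the jaws open and shut (so a half turn about z gives the same grasp; the last joint's range is limited). The gripper opens to 93 mm and grips with 3 to 60 N. Pads are 15 mm wide; open, the fingers measure 128 mm over their backs; the gripper's body (75 mm by 188 mm) begins 65 mm behind the grasp point.
Start: joints at [1.27, 0.615, -0.013, 1.423, 0.008, 1.103, -0.04], TCP at [0.176, -0.626, 0.219] pointing down, gripper open.
Joint ranges: [-3.12, 3.12], [-0.3, 2.06], [-1.34, 1.32], [0.26, 2.42], [-1.36, 4.5], [0.01, 1.98], [-2.84, 2.84]. Speed limits (rad/s): [2.79, 2.79, 3.14, 3.14, 3.14, 3.14, 3.14].

### API

Orientations are given as a unit quaternion [w, x, y, z].
In Python, from plant import get_state, read_camera, camera_info, sign_off gives the robot as it stands.
- The arm moves only by the shell command python3 -m pendant 'ROWS' [FORCE]. ROWS is JSON, a list of rows, each an object of numbers: "hand": the finger opening in m, from 0 to 0.093; "dx", "dy", "dz": the shift along the world's x, y, z in m; "rx", "ry", "rz": the turn, a rotation vector about the world's x, y, z in degrees. In form: [{"hand": .., "dx": .., "dy": .., "dz": .., "rx": .., "ry": .., "rz": ..}, ...]. A call has 1 to 8 rows; each row is the pose to reach, as a shift and turn from the pose commanded when the call began; what a row does not reach only later rows make up. A row lasts 1/10 s, in which the tool goes at most 50 mm and 8.59 degrees, less where a joint would pass 70% of its speed; a pose out of reach is approached as far as the arm can. A call with a gripper value outside its range is refused whole. The fingers move at their own pace and stop on an object; FORCE is the grip in N (left out, the last holds). Time passes only in rows, so rows that repeat a pose let the fingers close. It gives the time, the measured TCP pose, the force and the opening at its end, in the units of the state.
- get_state(): the state, without advancing time (a new reading comes with each control period).
- read_camera(name): name is "scene" or "top"; returns the picture (400x640x3 uint8, blue, green, red); there is no depth.
- camera_info(name): a dict with "fx", "fy", "cx", "cy" (pixels), "rvec" (rotation vector, rad) and "tvec" (3), from world to camera coordinates, as OpenCV has them. Camera axes: x right, y down, z forward; pixel columns grow to the right and rows downward; lengths in m; the calibration is good to about 2 mm. A picture is of the moment at which its call begins. camera_info takes no time and is no camera call.
- sign_off(): hands the job in, once; it reports no verdict.
The state is a dict: "t": time; "joints": joint angles; "joint_vel": joint speeds; "joint_efforts": joint torques, N m; "position": TCP position; "ee_rot": TCP orientation; "ft_force": force on the tool from outside, world axes, zero at the start; "ft_torque": the same for the moment, N m; "grip_width": finger opening in m.
Only numpy, scipy, OpenCV 4.12 (cv2) and the standard library are available. Lean on these libraries where they do the work, as an engineer would, in place of code of your own. Each camera call takes 0.05 s, during which the arm holds its last target.

## Working session

There is one attempt and no reset: what is moved stays moved. The work goes in short steps, Python scripts to look and compute and a shell command to move; the robot and the scene stay as the last step left them, time stands still between calls to the robot, and variables do not carry over. Pictures are saved under pics/ and viewed, and the job is handed in when it is done.

```bash
mkdir -p pics
python3 - <<'E'
from plant import *
import cv2
for n in("scene","top"):
    cv2.imwrite(f"pics/{n}0.png",read_camera(n)); print(n,camera_info(n))
s=get_state()
for k in("t","position","ee_rot","ft_force","grip_width"):print(k,s[k])
E
```

```text
scene {'fx': 392.53208212255305, 'fy': 392.53208212255305, 'cx': 316.9980175761244, 'cy': 198.45941569280114, 'rvec': array([ 2.51533626,  0.79215367, -0.20435803]), 'tvec': array([-0.42051069, -0.22577267,  1.70519621])}
top {'fx': 420.20650528823404, 'fy': 420.20650528823404, 'cx': 316.49027792006956, 'cy': 203.16760379050064, 'rvec': array([ 2.15184484, -2.18708032,  0.14451349]), 'tvec': array([-0.01197543,  0.49746081,  1.37665354])}
t 0.1
position [ 0.17557506 -0.62509763  0.21762296]
ee_rot [-1.13060891e-03  9.90635483e-01  1.36528485e-01 -1.85410547e-04]
ft_force [ 0.30678227  1.02461141 -0.05613611]
grip_width 0.0929890945466533
```

View pics/scene0.png

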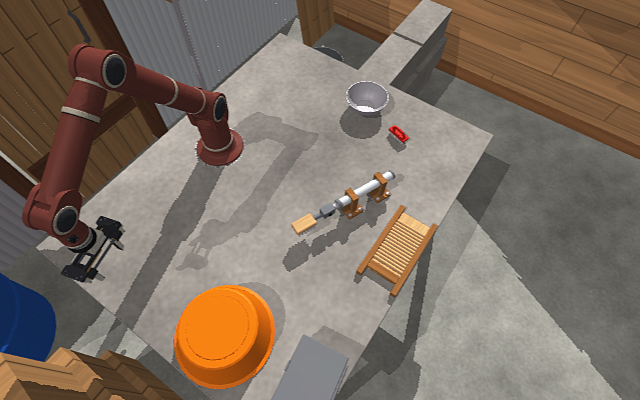

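View pics/top0.png

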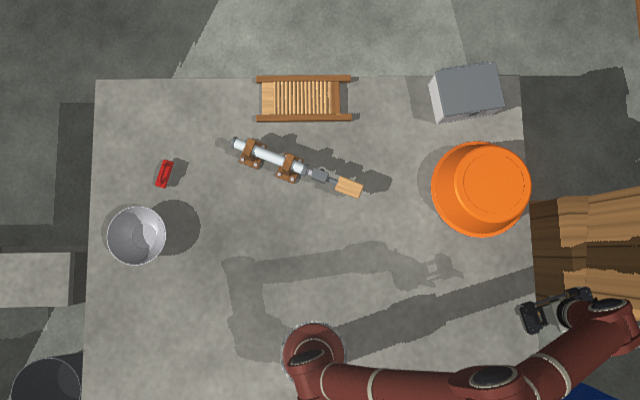

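The top view has the sleeve running from about (236,143) to (303,169), the collar near (319,174) and the head near (349,187). The basin is at (487,190). I'll zoom in for pixel measurements.

Run:
```python
import cv2
a=cv2.imread("pics/top0.png")[125:210,225:375]; cv2.imwrite("pics/topz.png",cv2.resize(a,None,fx=5.3,fy=5.3,interpolation=cv2.INTER_NEAREST))
a=cv2.imread("pics/scene0.png")[165:245,285:405]; cv2.imwrite("pics/scz.png",cv2.resize(a,None,fx=6.5,fy=6.5,interpolation=cv2.INTER_NEAREST))
```

```text
(no output)
```

View pics/topz.png

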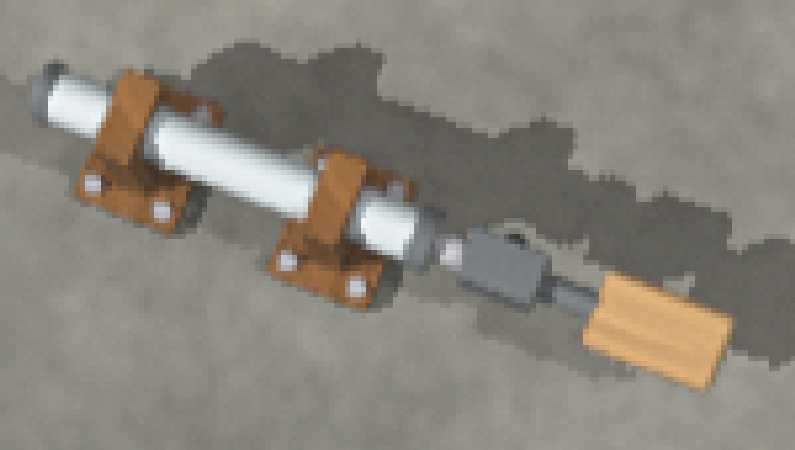

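View pics/scz.png

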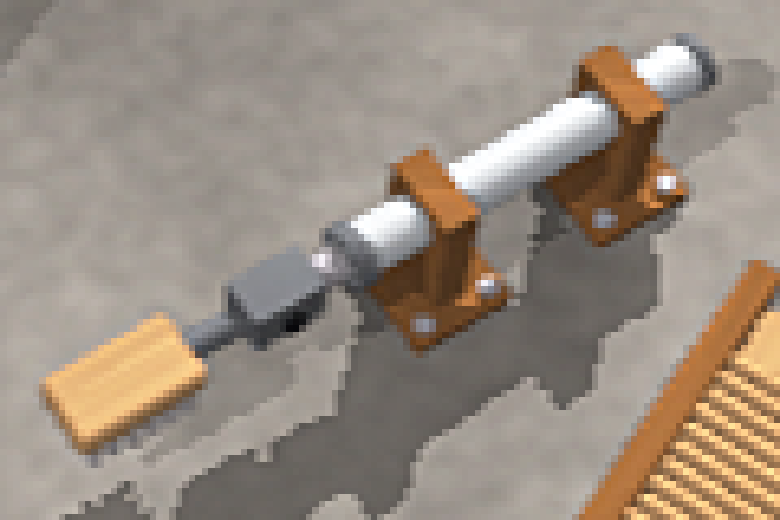

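The zoomed views show the collar's top face, both clamp tops and the button: (516,240) in the top zoom, (293,322) in the scene zoom. The button faces away from the robot. I'll fit a pose to these from both cameras.

```bash
cat > h.py <<'E'
import numpy as np,cv2
from plant import *
def proj(n,P):
    c=camera_info(n);K=np.array([[c['fx'],0,c['cx']],[0,c['fy'],c['cy']],[0,0,1]])
    return cv2.projectPoints(np.asarray(P,float).reshape(-1,1,3),c['rvec'],c['tvec'],K,None)[0].reshape(-1,2)
def world(q,P):
    x,y,a,z=q;P=np.asarray(P,float);c,s=np.cos(a),np.sin(a)
    return np.c_[x+c*P[:,0]-s*P[:,1],y+s*P[:,0]+c*P[:,1],P[:,2]+z]
E
python3 - <<'E'
from h import *
from scipy.optimize import least_squares
C=[[.02,.017,.098],[.07,.017,.098],[.07,-.017,.098],[.02,-.017,.098],[-.065,0,.104],[-.2,0,.104]]
H=[[.045,.023,.08]]
t=np.array([[472,230],[550,252],[533,306],[458,284],[338,197],[137,118],[516,240]])/5.3+[225,125]-.5
CS=[[.045,0,.098],[-.065,0,.104],[-.2,0,.104],[.045,.023,.080]]
s=np.array([[278,286],[436,188],[622,85],[293,322]])/6.5+[285,165]-.5
f=lambda q:np.r_[proj("top",world(q,C+H))-t,proj("scene",world(q,CS))-s].ravel()
r=least_squares(f,[.6,0,-1.9,0],loss='soft_l1')
print(r.x,np.degrees(r.x[2]));print(f(r.x).reshape(-1,2).round(2))
r2=least_squares(lambda q:f([*q,0]),r.x[:3],loss='soft_l1');q=[*r2.x,0];print(q)
print("collar",world(q,[[.045,0,.08],[.165,0,.08],[.25,0,.08]]))
# basin: top disk
def ray(n,uv,z):
    c=camera_info(n);R=cv2.Rodrigues(c['rvec'])[0];o=-R.T@c['tvec'];d=R.T@[(uv[0]-c['cx'])/c['fx'],(uv[1]-c['cy'])/c['fy'],1];return o+d*(z-o[2])/d[2]
print(ray("top",(495,183),.12),ray("top",(431,190),.0),ray("top",(455,225),.0),ray("top",(349,187),.08))
E
```

```text
[ 5.96271274e-01  1.04953539e-02 -1.96855438e+00  1.23765770e-03] -112.7898580001822
[[ 0.99 -0.36]
 [ 0.75  1.24]
 [ 0.05  0.76]
 [-0.32 -0.86]
 [-0.37  0.55]
 [-1.48 -0.05]
 [ 0.45  0.01]
 [-0.21 -0.4 ]
 [ 0.17  0.13]
 [ 0.48 -0.18]
 [ 0.75  1.02]]
[np.float64(0.5963767695128129), np.float64(0.010656708636352789), np.float64(-1.9679441315376054), 0]
collar [[ 0.57897123 -0.03084085  0.08      ]
 [ 0.53255647 -0.141501    0.08      ]
 [ 0.49967934 -0.21988528  0.08      ]]
[ 0.54224511 -0.5848084   0.12      ] [ 0.54017904 -0.41556713  0.        ] [ 0.41835588 -0.49192382  0.        ] [ 0.54241088 -0.12542736  0.08      ]
```

The residuals are about 1 px and the fitted height is within 1 mm of the ledge. Pull direction is −112.8°, or (−0.388, −0.922). The collar is at (0.579, −0.031, 0.08). The jaw axis needs a turn of +51.5° about z.

```bash
python3 -m pendant '[{"hand":0.093,"dx":0.025,"dy":0.037,"rz":6},{"hand":0.093,"dx":0.05,"dy":0.074,"rz":12},{"hand":0.093,"dx":0.075,"dy":0.111,"rz":18},{"hand":0.093,"dx":0.1,"dy":0.148,"rz":24},{"hand":0.093,"dx":0.125,"dy":0.185,"rz":30},{"hand":0.093,"dx":0.15,"dy":0.222,"rz":36},{"hand":0.093,"dx":0.175,"dy":0.259,"rz":42},{"hand":0.093,"dx":0.2,"dy":0.296,"rz":48}]' 30
python3 -m pendant '[{"hand":0.093,"dx":0.028,"dy":0.042,"rz":2},{"hand":0.093,"dx":0.056,"dy":0.084,"rz":3.5},{"hand":0.093,"dx":0.084,"dy":0.126,"rz":3.5},{"hand":0.093,"dx":0.112,"dy":0.168,"rz":3.5},{"hand":0.093,"dx":0.14,"dy":0.21,"rz":3.5},{"hand":0.093,"dx":0.168,"dy":0.252,"rz":3.5},{"hand":0.093,"dx":0.19,"dy":0.28,"rz":3.5},{"hand":0.093,"dx":0.203,"dy":0.298,"rz":3.5}]'
python3 - <<'E'
from h import *
from scipy.spatial.transform import Rotation as R
s=get_state();w=s['ee_rot'];M=R.from_quat([w[1],w[2],w[3],w[0]]).as_matrix()
print(s['t'],s['position'],M.round(3),np.degrees(np.arctan2(M[1,1],M[0,1])),s['ft_force'])
E
```

```text
0.1 [ 0.17557506 -0.62509763  0.21762296] [[ 0.963  0.27  -0.001]
 [ 0.271 -0.963  0.002]
 [-0.    -0.002 -1.   ]] -74.30596540222564 [ 0.30678227  1.02461141 -0.05613611]invalid input at $[0]: expected keys hand, dx, dy, dz, rx, ry, rz
invalid input at $[0]: expected keys hand, dx, dy, dz, rx, ry, rz
```

All seven keys are required in each row.

```bash
python3 -m pendant '[{"hand":0.093,"dx":0.025,"dy":0.037,"dz":0,"rx":0,"ry":0,"rz":6},{"hand":0.093,"dx":0.05,"dy":0.074,"dz":0,"rx":0,"ry":0,"rz":12},{"hand":0.093,"dx":0.075,"dy":0.111,"dz":0,"rx":0,"ry":0,"rz":18},{"hand":0.093,"dx":0.1,"dy":0.148,"dz":0,"rx":0,"ry":0,"rz":24},{"hand":0.093,"dx":0.125,"dy":0.185,"dz":0,"rx":0,"ry":0,"rz":30},{"hand":0.093,"dx":0.15,"dy":0.222,"dz":0,"rx":0,"ry":0,"rz":36},{"hand":0.093,"dx":0.175,"dy":0.259,"dz":0,"rx":0,"ry":0,"rz":42},{"hand":0.093,"dx":0.2,"dy":0.296,"dz":0,"rx":0,"ry":0,"rz":48}]' 30
python3 -m pendant '[{"hand":0.093,"dx":0.028,"dy":0.042,"dz":0,"rx":0,"ry":0,"rz":2},{"hand":0.093,"dx":0.056,"dy":0.084,"dz":0,"rx":0,"ry":0,"rz":3.5},{"hand":0.093,"dx":0.084,"dy":0.126,"dz":0,"rx":0,"ry":0,"rz":3.5},{"hand":0.093,"dx":0.112,"dy":0.168,"dz":0,"rx":0,"ry":0,"rz":3.5},{"hand":0.093,"dx":0.14,"dy":0.21,"dz":0,"rx":0,"ry":0,"rz":3.5},{"hand":0.093,"dx":0.168,"dy":0.252,"dz":0,"rx":0,"ry":0,"rz":3.5},{"hand":0.093,"dx":0.19,"dy":0.28,"dz":0,"rx":0,"ry":0,"rz":3.5},{"hand":0.093,"dx":0.203,"dy":0.298,"dz":0,"rx":0,"ry":0,"rz":3.5}]'
python3 - <<'E'
from h import *
from scipy.spatial.transform import Rotation as R
s=get_state();w=s['ee_rot'];M=R.from_quat([w[1],w[2],w[3],w[0]]).as_matrix()
print(s['t'],s['position'],M.round(3),np.degrees(np.arctan2(M[1,1],M[0,1])),s['ft_force'])
a=read_camera("top")[105:225,225:405]
cv2.imwrite("pics/top1.png",cv2.resize(a,None,fx=4.4,fy=4.4,interpolation=cv2.INTER_NEAREST))
a=read_camera("scene")[125:245,245:425]
cv2.imwrite("pics/sc1.png",cv2.resize(a,None,fx=4.4,fy=4.4,interpolation=cv2.INTER_NEAREST))
E
```

```text
t: 0.9
position: [0.3762, -0.3281, 0.2185]
ee_rot: [-0.0, 0.848, 0.529, -0.0]
ft_force: [0.6, -0.6, 1.0]
grip_width: 0.0926
t: 1.7
position: [0.58, -0.0273, 0.2182]
ee_rot: [-0.001, 0.832, 0.555, 0.001]
ft_force: [0.1, -0.4, -0.6]
grip_width: 0.0928
1.7 [ 0.58002737 -0.02732914  0.21820283] [[ 0.383  0.924  0.   ]
 [ 0.924 -0.383  0.002]
 [ 0.002 -0.001 -1.   ]] -22.521497006940105 [ 0.05734237 -0.43103935 -0.57938957]
```

View pics/sc1.png

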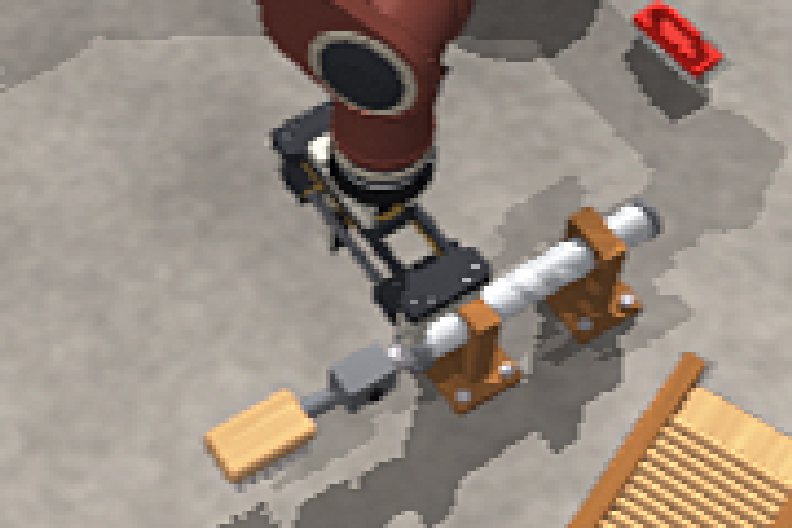

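The gripper is above the collar with the jaw axis at −22.5°, as planned. In this view the collar sits at (365,375) and the gripper body is high above it. Descending part way, then checking before going lower.

```bash
python3 -m pendant '[{"hand":0.093,"dx":-0.001,"dy":-0.004,"dz":-0.03,"rx":0,"ry":0,"rz":0},{"hand":0.093,"dx":-0.001,"dy":-0.004,"dz":-0.06,"rx":0,"ry":0,"rz":0},{"hand":0.093,"dx":-0.001,"dy":-0.004,"dz":-0.085,"rx":0,"ry":0,"rz":0},{"hand":0.093,"dx":-0.001,"dy":-0.004,"dz":-0.1,"rx":0,"ry":0,"rz":0},{"hand":0.093,"dx":-0.001,"dy":-0.004,"dz":-0.1,"rx":0,"ry":0,"rz":0}]'
python3 - <<'E'
from h import *
for n in("top","scene"):
  im=read_camera(n);p=proj(n,[get_state()['position']])[0];print(n,p)
  y,x=int(p[1])-55,int(p[0])-80
  cv2.imwrite(f"pics/{n}2.png",cv2.resize(im[y:y+110,x:x+160],None,fx=5,fy=5,interpolation=cv2.INTER_NEAREST))
E
```

```text
t: 2.3
position: [0.5749, -0.0379, 0.1161]
ee_rot: [-0.001, 0.834, 0.552, -0.003]
ft_force: [-0.4, -0.7, 0.2]
grip_width: 0.0929
top [322.03508111 174.95154558]
scene [325.93143835 206.54812906]
```

View pics/scene2.png

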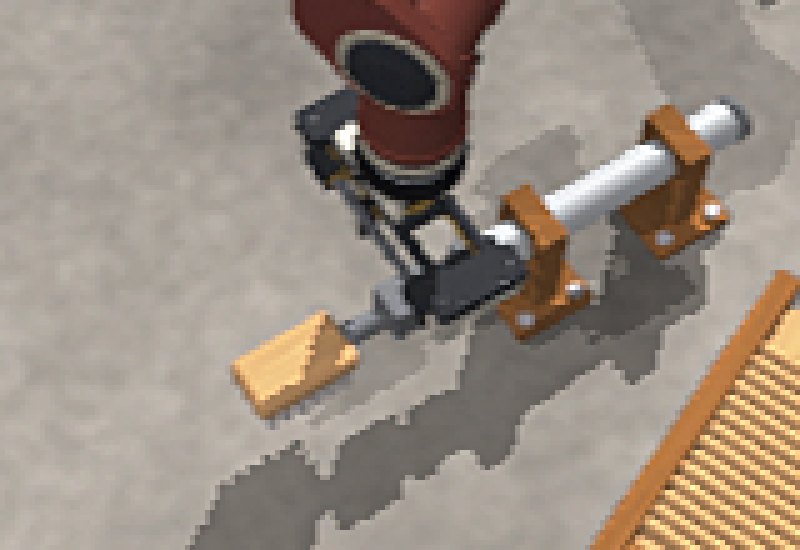

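View pics/top2.png

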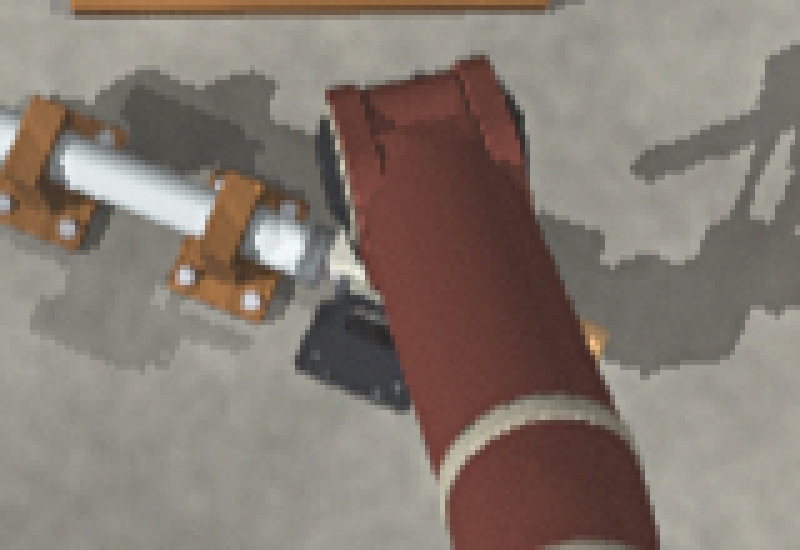

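Run:
```python
from h import *
s=get_state();print(s['t'],s['position'],np.abs(s['joint_vel']).max())
```

```text
2.4 [ 0.57739627 -0.037076    0.11880732] 0.02343272767439196
```

```bash
python3 -m pendant '[{"hand":0.093,"dx":0.002,"dy":0.005,"dz":-0.015,"rx":0,"ry":0,"rz":0},{"hand":0.093,"dx":0.002,"dy":0.005,"dz":-0.03,"rx":0,"ry":0,"rz":0},{"hand":0.093,"dx":0.002,"dy":0.005,"dz":-0.045,"rx":0,"ry":0,"rz":0},{"hand":0.093,"dx":0.002,"dy":0.005,"dz":-0.057,"rx":0,"ry":0,"rz":0},{"hand":0.093,"dx":0.002,"dy":0.005,"dz":-0.057,"rx":0,"ry":0,"rz":0},{"hand":0.093,"dx":0.002,"dy":0.005,"dz":-0.057,"rx":0,"ry":0,"rz":0},{"hand":0.093,"dx":0.002,"dy":0.005,"dz":-0.057,"rx":0,"ry":0,"rz":0}]'
python3 - <<'E'
from h import *
for n in("scene",):
  im=read_camera(n);p=proj(n,[get_state()['position']])[0];print(n,p)
  y,x=int(p[1])-55,int(p[0])-80
  cv2.imwrite(f"pics/{n}3.png",cv2.resize(im[y:y+110,x:x+160],None,fx=5,fy=5,interpolation=cv2.INTER_NEAREST))
s=get_state();print(s['t'],s['position'],s['ft_force'])
E
```

```text
t: 3.1
position: [0.5805, -0.0306, 0.0624]
ee_rot: [0.0, 0.833, 0.553, 0.001]
ft_force: [-0.1, -0.1, -1.0]
grip_width: 0.0929
scene [327.20119952 212.91541355]
3.15 [ 0.58048007 -0.0306844   0.06245031] [ 0.016423   -0.0225876   0.16737523]
```

View pics/scene3.png

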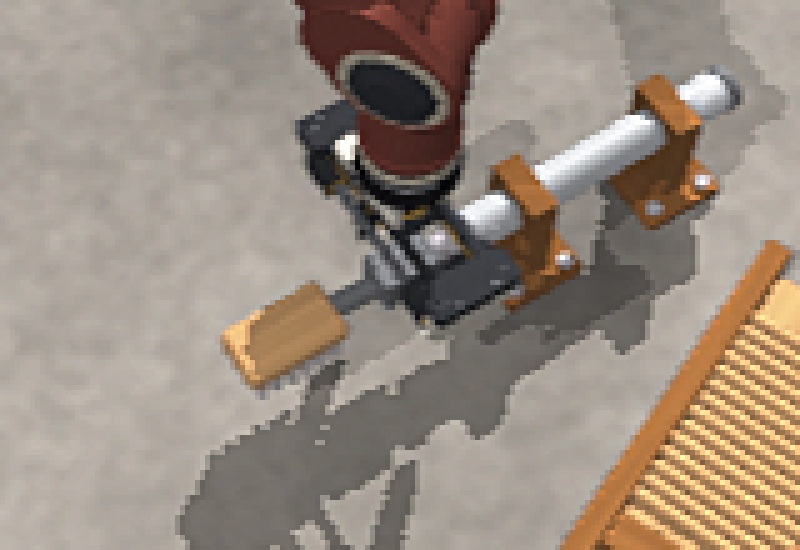

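The fingers now straddle the collar at the measured point, with no contact force. Closing.

```bash
python3 -m pendant '[{"hand":0.02,"dx":0,"dy":0,"dz":0,"rx":0,"ry":0,"rz":0},{"hand":0.02,"dx":0,"dy":0,"dz":0,"rx":0,"ry":0,"rz":0},{"hand":0.02,"dx":0,"dy":0,"dz":0,"rx":0,"ry":0,"rz":0},{"hand":0.02,"dx":0,"dy":0,"dz":0,"rx":0,"ry":0,"rz":0},{"hand":0.02,"dx":0,"dy":0,"dz":0,"rx":0,"ry":0,"rz":0},{"hand":0.02,"dx":0,"dy":0,"dz":0,"rx":0,"ry":0,"rz":0},{"hand":0.02,"dx":0,"dy":0,"dz":0,"rx":0,"ry":0,"rz":0},{"hand":0.02,"dx":0,"dy":0,"dz":0,"rx":0,"ry":0,"rz":0}]' 50
```

```text
t: 3.95
position: [0.5789, -0.0304, 0.0616]
ee_rot: [-0.001, 0.833, 0.553, -0.001]
ft_force: [-5.5, 1.8, 5.9]
grip_width: 0.0335
```

The opening is 33.5 mm, which matches the 34 mm collar with the nub flush. I'll pull 24 mm along (−0.388, −0.922).

```bash
python3 -m pendant '[{"hand":0.02,"dx":-0.0012,"dy":-0.0028,"dz":0,"rx":0,"ry":0,"rz":0},{"hand":0.02,"dx":-0.0023,"dy":-0.0055,"dz":0,"rx":0,"ry":0,"rz":0},{"hand":0.02,"dx":-0.0035,"dy":-0.0083,"dz":0,"rx":0,"ry":0,"rz":0},{"hand":0.02,"dx":-0.0047,"dy":-0.0111,"dz":0,"rx":0,"ry":0,"rz":0},{"hand":0.02,"dx":-0.0058,"dy":-0.0138,"dz":0,"rx":0,"ry":0,"rz":0},{"hand":0.02,"dx":-0.007,"dy":-0.0166,"dz":0,"rx":0,"ry":0,"rz":0},{"hand":0.02,"dx":-0.0081,"dy":-0.0194,"dz":0,"rx":0,"ry":0,"rz":0},{"hand":0.02,"dx":-0.0093,"dy":-0.0221,"dz":0,"rx":0,"ry":0,"rz":0}]'
cat > st.py <<'E'
from h import *
s=get_state();p=np.array(s['position']);u=np.array([-.388,-.922,0]);v=np.array([.922,-.388,0])
d=p-[.5789,-.0304,.0616];f=np.array(s['ft_force'])
print(s['t'],'mm along %.1f perp %.1f z %.1f'%(d@u*1e3,d@v*1e3,d[2]*1e3),'F along %.1f perp %.1f z %.1f'%(f@u,f@v,f[2]),s['grip_width'])
E
python3 st.py
```

```text
t: 4.75
position: [0.5699, -0.0523, 0.0616]
ee_rot: [-0.001, 0.833, 0.554, -0.0]
ft_force: [-1.4, 5.5, -0.4]
grip_width: 0.0336
4.75 mm along 23.7 perp 0.2 z -0.0 F along -4.5 perp -3.5 z -0.4 0.033648113763552825
```

It moved 23.7 mm against a 4.5 N spring-like force, so the brush is sliding and not locked. Continuing at the same rate.

```bash
for i in 1; do python3 -m pendant '[{"hand":0.02,"dx":-0.0012,"dy":-0.0028,"dz":0,"rx":0,"ry":0,"rz":0},{"hand":0.02,"dx":-0.0023,"dy":-0.0055,"dz":0,"rx":0,"ry":0,"rz":0},{"hand":0.02,"dx":-0.0035,"dy":-0.0083,"dz":0,"rx":0,"ry":0,"rz":0},{"hand":0.02,"dx":-0.0047,"dy":-0.0111,"dz":0,"rx":0,"ry":0,"rz":0},{"hand":0.02,"dx":-0.0058,"dy":-0.0138,"dz":0,"rx":0,"ry":0,"rz":0},{"hand":0.02,"dx":-0.007,"dy":-0.0166,"dz":0,"rx":0,"ry":0,"rz":0},{"hand":0.02,"dx":-0.0081,"dy":-0.0194,"dz":0,"rx":0,"ry":0,"rz":0},{"hand":0.02,"dx":-0.0093,"dy":-0.0221,"dz":0,"rx":0,"ry":0,"rz":0}]';done; python3 st.py
python3 -m pendant '[{"hand":0.02,"dx":-0.0012,"dy":-0.0028,"dz":0,"rx":0,"ry":0,"rz":0},{"hand":0.02,"dx":-0.0023,"dy":-0.0055,"dz":0,"rx":0,"ry":0,"rz":0},{"hand":0.02,"dx":-0.0035,"dy":-0.0083,"dz":0,"rx":0,"ry":0,"rz":0},{"hand":0.02,"dx":-0.0047,"dy":-0.0111,"dz":0,"rx":0,"ry":0,"rz":0},{"hand":0.02,"dx":-0.0058,"dy":-0.0138,"dz":0,"rx":0,"ry":0,"rz":0},{"hand":0.02,"dx":-0.007,"dy":-0.0166,"dz":0,"rx":0,"ry":0,"rz":0},{"hand":0.02,"dx":-0.0081,"dy":-0.0194,"dz":0,"rx":0,"ry":0,"rz":0},{"hand":0.02,"dx":-0.0093,"dy":-0.0221,"dz":0,"rx":0,"ry":0,"rz":0}]'; python3 st.py
```

```text
t: 5.55
position: [0.5608, -0.0743, 0.0616]
ee_rot: [-0.001, 0.833, 0.554, 0.0]
ft_force: [0.6, 5.5, -0.2]
grip_width: 0.0333
5.55 mm along 47.5 perp 0.3 z 0.0 F along -5.3 perp -1.6 z -0.2 0.03334977888243215
t: 6.35
position: [0.5566, -0.0845, 0.0617]
ee_rot: [-0.004, 0.831, 0.557, 0.008]
ft_force: [6.7, 19.5, -6.8]
grip_width: 0.0337
6.35 mm along 58.5 perp 0.5 z 0.1 F along -20.6 perp -1.4 z -6.8 0.03371280354443263
```

At 58.5 mm the force is 20.6 N, which is the first-stop click. The arm is compliant and lagging the command, so I'll keep pulling in smaller steps and watch it.

```bash
python3 -m pendant '[{"hand":0.02,"dx":-0.0012,"dy":-0.0028,"dz":0,"rx":0,"ry":0,"rz":0},{"hand":0.02,"dx":-0.0023,"dy":-0.0055,"dz":0,"rx":0,"ry":0,"rz":0},{"hand":0.02,"dx":-0.0023,"dy":-0.0055,"dz":0,"rx":0,"ry":0,"rz":0}]'; python3 st.py
```

```text
t: 6.65
position: [0.5498, -0.1008, 0.0617]
ee_rot: [-0.001, 0.832, 0.554, 0.001]
ft_force: [-1.8, 5.7, 0.8]
grip_width: 0.0337
6.65 mm along 76.2 perp 0.5 z 0.1 F along -4.5 perp -3.9 z 0.8 0.033678575955146305
```

The click gave way: 76 mm along and the force is back to spring level. On to the second stop.

```bash
python3 -m pendant '[{"hand":0.02,"dx":-0.0012,"dy":-0.0028,"dz":0,"rx":0,"ry":0,"rz":0},{"hand":0.02,"dx":-0.0023,"dy":-0.0055,"dz":0,"rx":0,"ry":0,"rz":0},{"hand":0.02,"dx":-0.0035,"dy":-0.0083,"dz":0,"rx":0,"ry":0,"rz":0},{"hand":0.02,"dx":-0.0047,"dy":-0.0111,"dz":0,"rx":0,"ry":0,"rz":0},{"hand":0.02,"dx":-0.0058,"dy":-0.0138,"dz":0,"rx":0,"ry":0,"rz":0},{"hand":0.02,"dx":-0.007,"dy":-0.0166,"dz":0,"rx":0,"ry":0,"rz":0},{"hand":0.02,"dx":-0.0081,"dy":-0.0194,"dz":0,"rx":0,"ry":0,"rz":0},{"hand":0.02,"dx":-0.0093,"dy":-0.0221,"dz":0,"rx":0,"ry":0,"rz":0}]'; python3 st.py
python3 -m pendant '[{"hand":0.02,"dx":-0.0012,"dy":-0.0028,"dz":0,"rx":0,"ry":0,"rz":0},{"hand":0.02,"dx":-0.0023,"dy":-0.0055,"dz":0,"rx":0,"ry":0,"rz":0},{"hand":0.02,"dx":-0.0035,"dy":-0.0083,"dz":0,"rx":0,"ry":0,"rz":0},{"hand":0.02,"dx":-0.0047,"dy":-0.0111,"dz":0,"rx":0,"ry":0,"rz":0},{"hand":0.02,"dx":-0.0058,"dy":-0.0138,"dz":0,"rx":0,"ry":0,"rz":0},{"hand":0.02,"dx":-0.007,"dy":-0.0166,"dz":0,"rx":0,"ry":0,"rz":0}]'; python3 st.py
```

```text
t: 7.45
position: [0.5408, -0.1226, 0.0617]
ee_rot: [-0.001, 0.832, 0.554, 0.002]
ft_force: [1.0, 5.9, -0.3]
grip_width: 0.034
7.45 mm along 99.8 perp 0.6 z 0.1 F along -5.8 perp -1.3 z -0.3 0.03396852343374235
t: 8.05
position: [0.5339, -0.139, 0.0617]
ee_rot: [-0.001, 0.832, 0.554, 0.002]
ft_force: [1.2, 6.3, -1.6]
grip_width: 0.034
8.05 mm along 117.6 perp 0.7 z 0.1 F along -6.2 perp -1.4 z -1.6 0.03395771591050205
```

```bash
python3 -m pendant '[{"hand":0.02,"dx":-0.0012,"dy":-0.0028,"dz":0,"rx":0,"ry":0,"rz":0},{"hand":0.02,"dx":-0.0023,"dy":-0.0055,"dz":0,"rx":0,"ry":0,"rz":0},{"hand":0.02,"dx":-0.0031,"dy":-0.0074,"dz":0,"rx":0,"ry":0,"rz":0},{"hand":0.02,"dx":-0.0031,"dy":-0.0074,"dz":0,"rx":0,"ry":0,"rz":0},{"hand":0.02,"dx":-0.0031,"dy":-0.0074,"dz":0,"rx":0,"ry":0,"rz":0}]'; python3 st.py
```

```text
t: 8.55
position: [0.5328, -0.1418, 0.0617]
ee_rot: [-0.002, 0.832, 0.555, 0.004]
ft_force: [5.3, 13.1, -3.2]
grip_width: 0.0336
8.55 mm along 120.5 perp 0.7 z 0.1 F along -14.1 perp -0.2 z -3.2 0.03359721576157485
```

The brush is against the second stop: 120.5 mm, and the force rises to 14 N without further travel. I'll let it settle, then check with the camera.

```bash
python3 -m pendant '[{"hand":0.02,"dx":0,"dy":0,"dz":0,"rx":0,"ry":0,"rz":0},{"hand":0.02,"dx":0,"dy":0,"dz":0,"rx":0,"ry":0,"rz":0},{"hand":0.02,"dx":0,"dy":0,"dz":0,"rx":0,"ry":0,"rz":0},{"hand":0.02,"dx":0,"dy":0,"dz":0,"rx":0,"ry":0,"rz":0},{"hand":0.02,"dx":0,"dy":0,"dz":0,"rx":0,"ry":0,"rz":0}]'
python3 - <<'E'
import st
from h import *
q=[.5964,.0107,-1.968,0]
im=read_camera("scene")
p=proj("scene",world(q,[[.225,0,.09],[.31,0,.09]]));print(p)
cv2.imwrite("pics/f.png",cv2.resize(im[100:300,240:440],None,fx=3,fy=3,interpolation=cv2.INTER_NEAREST))
cv2.imwrite("pics/ft.png",read_camera("top"))
E
```

```text
t: 9.05
position: [0.5328, -0.1417, 0.0617]
ee_rot: [-0.002, 0.832, 0.555, 0.004]
ft_force: [4.6, 13.2, -2.7]
grip_width: 0.0338
9.05 mm along 120.5 perp 0.7 z 0.1 F along -14.0 perp -0.9 z -2.7 0.0338210036283699
[[284.87153035 232.93169072]
 [263.92343128 244.68104792]]
```

View pics/f.png

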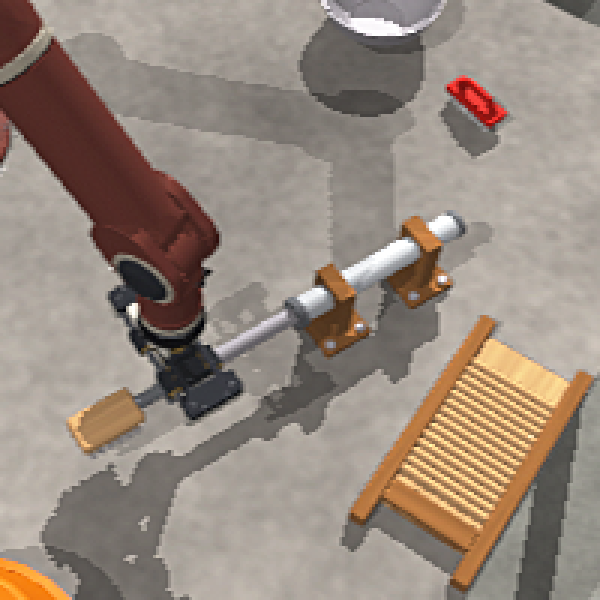

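View pics/ft.png

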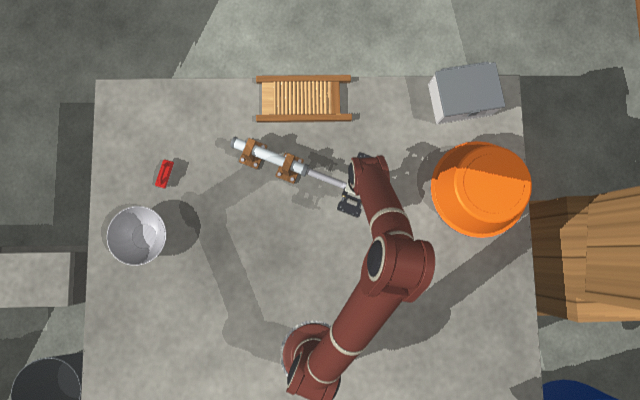

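The long bare inner tube is visible between the ring at about (298,308) and the gripper at about (200,380). The head spans roughly (285,233) to (265,245) in the full image, which is where full extension predicts it. The basin, bowl and nail brush are at the same pixels as before. Handing in.

```bash
python3 -c "
from plant import *
sign_off()"
```

```text
the job is handed in; nothing more can be done
```

The brush is out at full length against the second stop. The gripper still holds the collar with the button squeezed in. I handed the job in at about 9 s of the 35 s allowed; sign-off gives no verdict.

**What I did:** I found the telescope's pose from both cameras, with residuals of about 1 px. I gripped the collar at its centre with 50 N and pulled straight along the axis. The first stop gave way after about 21 N.

**Last checks:**
- **Travel:** the tool moved 120.5 mm along the axis, within 0.7 mm sideways. It was steady at that point, with 14 N of pull against the stop, well above the 5.5 N spring.
- **Button:** it can't be read directly. The finger opening of 33.5–34.0 mm matches the 34 mm collar with the button flush, and the brush slid freely without locking.
- **Camera:** the brush head appears where full extension predicts it.
- **Bystanders:** the basin, bowl and nail brush look unmoved in the top view.

**What went less smoothly:** my first move call was refused because I left keys out of the rows. The arm also yields under load: it lagged about 13 mm at the click, then caught up. No check failed or disagreed at the end.

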